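# Put the scoop away in the latched tea tin

### The arm

A 6-joint arm with a two-finger parallel gripper is mounted at the origin on the work surface. World frame = base frame: x ahead of the robot, y to its left, z up, the work surface at z = 0. Lengths are in m, angles in degrees, forces in N, time in s.
With the tool pointing down it reaches from about 0.375 to 0.9 m from the base axis. Payload 3.1 kg.
Tool frame: the origin (TCP) lies on the centre line of the jaws, within the pads' length; the fingertips stand 22 mm ahead of it and the grasp point (between the pads) lies 3 mm ahead of it; y points along the fingers, z is the direction in which the jaws open and shut, and the axes are right-handed (so a half turn about y gives the same grasp; the last joint's range is limited). The gripper opens to 87 mm and grips with 3 to 60 N. Pads are 19 mm wide; open, the fingers measure 117 mm over their backs; the gripper's body (75 mm by 190 mm) begins 51 mm behind the grasp point.
Start: joints at [63.684, 30.224, 82.088, -0, 67.689, -10.227], TCP at [0.173, 0.601, 0.245] pointing down, gripper open.
Joint ranges: [-176.69, 176.69], [-43.24, 126.21], [12.49, 139.97], [-82, 262], [0, 151.66], [-163.58, 163.58]. Speed limits (degrees/s): [159.86, 159.86, 180, 180, 180, 180].

### API

Orientations are given as a 3x3 rotation matrix whose columns are the frame's x, y, z axes.
In Python, from rig import bot gives the robot as it stands.
- The arm moves only by the tool jog_arm, never from a script. Its argument "motion" is one flat list of numbers, 6 for each row, row after row: the shift along the tool's x, y, z in mm, then the turn, a rotation vector about the tool's x, y, z in degrees. A call has 1 to 20 rows; each row is the pose to reach, as a shift and turn from the pose commanded when the call began, along the tool's axes at that moment; what a row does not reach only later rows make up. A row lasts 1/8 s, in which the tool goes at most 62.5 mm and 10.7 degrees, less where a joint would pass 70% of its speed; a pose out of reach is approached as far as the arm can. A call with a gripper value outside its range is refused whole. "gripper" is the opening, from 0 (shut) to 1 (fully open), set as the call begins (left out, the last holds). The fingers move at their own pace and stop on an object; the grip force is fixed at half the most. Time passes only in rows, so rows that repeat a pose let the fingers close. It gives the time, the measured TCP pose, the force and the opening at its end, in the units of the state.
- bot.read_state(): the state, without advancing time (a new reading comes with each control period).
- bot.capture(name): name is "scene" or "side" or "wrist"; returns (picture, depth): 400x640x3 uint8, red, green, blue; 400x640 float32, m along the optical axis (not along the pixel's ray), 0 where there is no reading.
- bot.get_calibration(name): a dict with "mtx" (3x3 intrinsics, pixels), "pose" (4x4, takes a point from camera to world coordinates); the wrist camera has in their place "hand_eye" (4x4, takes a point from camera to tool coordinates, whose origin is the TCP and whose axes are the tool frame's). Camera axes: x right, y up, looking along -z (the intrinsics and any distortion apply to the point x, -y, -z); pixel columns grow to the right and rows downward; lengths in m; the calibration is good to about 2 mm. A picture is of the moment at which its call begins: read the wrist's pose just before it. get_calibration takes no time and is no camera call.
- bot.hand_in(): hands the job in, once; it reports no verdict.
The state is a dict: "time_s": time; "joint_positions": joint angles; "qvel": joint speeds; "tau": joint torques, N m; "position": TCP position; "tcp_rot": TCP orientation; "force": force on the tool from outside, world axes, zero at the start; "moment": the same for the moment, N m; "opening": opening from 0.0 (shut) to 1.0 (fully open).
Only numpy, scipy, OpenCV 4.12 (cv2) and the standard library are available. Lean on these libraries where they do the work, as an engineer would, in place of code of your own. Each camera call takes 0.05 s, during which the arm holds its last target.

### The job

Press the red thumb latch of the tea tin so that its sprung lid pops open, put the red scoop inside the tin and let go of it, then push the lid down until it snaps shut and stays latched. The tin stands on a spring scale that gives way under your push, so go by feel, press gently so as not to overload it, and do not disturb the other things on the counter.

Things in the scene. Friction and masses are not known exactly. Their poses are not given: they have to be found in the camera images.
- tin: Round steel tea tin fixed on the pan of a spring scale: outer diameter 130 mm, inner 122 mm, rim 80 mm above its underside. Origin at the centre of its underside, z up, -x towards the thumb latch (front), +x towards the lid's hinge (rear). The latch's black upright reaches 102 mm up, 72 to 87 mm in front of the axis. Over 25 N from the robot on the tin, its lid or latch overloads the scale.
- tin_in (a point): Centre of the tin's inner floor, 5 mm above its underside. The tin with the scale's pan sinks straight down when pushed, against a soft spring (by many millimetres under the pushes needed here), and comes back up when let go: a point measured at rest gives way, so push on until the force says it is done. The scale is a round white base, 170 mm across, standing on the counter.
- tin_hinge (a point): Mid-point of the lid's hinge, 72 mm behind the tin's axis and 82 mm above its underside; the hinge axis is parallel to the tin's y.
- lid (a joint): Lid angle in rad: 0 shut and latched, 1.75 fully open (leaning back a little past upright). Once freed, a damped spring swings it open in about a second and keeps pushing it open (1 to 2.5 N at its front edge), so an unlatched lid reopens when let go. To catch, it must go slightly below 0, past a sprung hook, and its solid stop comes right after.
- lid_press (a point): Point on the lid's outer (top) face 112 mm from the hinge, on the middle line: a good place to push it shut: the force climbs to 9-15 N, drops as the hook gives way and climbs again with the lid on its stop, caught: go on slowly to about 17 N. z is the outward normal. The lid is a steel disc 132 mm across, 6 mm thick, its front tongue 149 mm from the hinge; shut, its top is 87.5 mm above the tin's underside.
- latch (a joint): Thumb latch angle in rad: 0 at rest (hooked), 0.21 pressed to its stop; it frees the lid at about 0.17. It is sprung back to 0.
- latch_pad (a point): Centre of the red thumb pad's top face, 114 mm in front of the tin's axis, 66 mm above its underside. The pad is 26 mm wide (y) and reaches from 86 to 128 mm in front of the axis. Pressed straight down here, it frees the lid after moving 7.5 mm against the tin and meets its stop at about 9 mm; it takes 5 N rising to 10 N before the stop. The lid then swings up and back, away from it.
- scoop_grip (a point): Loose red plastic scoop (35 g) standing on the counter: a round cup 44 mm across and 24 mm high with a flat straight handle, 12 mm wide and 9 mm thick. This point is the middle of the handle, 19.5 mm above the scoop's underside; its +x points along the handle to the cup, whose centre is 42 mm away; the handle's free end is 28 mm away in -x. Whole length 92 mm.
- spoon: bystander: steel spoon 150 mm long lying flat; it may lie on the place mirrored to the scoop's; leave alone; origin at the centre of its underside.
- canister_a: bystander: closed steel container, 100 mm across, 128 mm high with its knob; origin at the centre of its underside.
- canister_b: bystander: closed steel container, 88 mm across, 113 mm high with its knob; origin at the centre of its underside.
- cruet: bystander: small green glass cruet, 56 mm across, 128 mm high; origin at the centre of its underside.
- pan_lid: bystander: steel saucepan lid lying flat, 150 mm across, 39 mm high with its knob; origin at the centre of its underside.
- mug: bystander: blue mug, 76 mm across, 85 mm high; origin at the centre of its underside.
- jar: bystander: amber glass jar, 56 mm across, 85 mm high; origin at the centre of its underside.
- scoop: The same scoop; origin at the centre of its cup's underside, handle along its -x.
Mind the look-alikes: they are no part of the job. Leave any grey or purple look-alike of the scoop alone.

How it is judged (in metres and radians):
On the way, in this order (a step that is already met when the one before it is completed fails the run):
1. the latch has been pressed and the lid has sprung open (value of joint lid above 1.3 rad), for 0.2 s.
2. the scoop is inside the open tin and released (horizontal distance between scoop_grip and tin_in below 0.056 m and z of scoop_grip in the frame of tin between 0 and 0.072 m and value of joint lid above 1 rad and contact force between the fingers and scoop below 0.05 N and linear speed of scoop below 0.03 m/s), for 0.2 s.
At the end, for the whole second after the job is handed in: The scoop lies at rest inside the tin (handle's middle within 56 mm of the tin's axis and under the lid), the lid is down within 0.03 rad and stays there by its latch, which is back within 0.06 rad of rest (horizontal distance between scoop_grip and tin_in below 0.056 m and z of scoop_grip in the frame of tin between 0 and 0.072 m and value of joint lid below 0.03 rad and value of joint latch below 0.06 rad and linear speed of scoop below 0.03 m/s); the robot touches nothing.
It fails at once if the robot pushed on the tin, its lid or its latch with more than 25 N (contact force between the fingers and tin above 25 N).
It fails at once if the arm or gripper body pushed on the tin with more than 25 N (contact force between the arm and tin above 25 N).
It fails at once if a bystander was moved by more than 25 mm (distance of any of spoon, canister_a, canister_b, cruet, pan_lid, mug, jar from where it was at the start of the episode above 0.025 m).
It fails at once if a standing bystander was tipped over (angle between any of canister_a, canister_b, cruet, pan_lid, mug, jar's own z axis and vertical above 0.5 rad).
It also fails if it takes over 72 s, if anything falls off the work surface, if the arm or the gripper's body presses on something with over 40 N, if the wrist force passes 120 N, or if a joint passes its speed limit or range.

## Working session

There is one attempt and no reset: what is moved stays moved. The work goes in short steps, Python scripts to look and compute and a tool call to move; the robot and the scene stay as the last step left them, time stands still between calls to the robot, and variables do not carry over. Pictures are saved under pics/ and viewed, and the job is handed in when it is done.

Besides the shell and the picture viewer there is one more tool, called as a command line: name --argument value ..., lists and objects as JSON in quotes. jog_arm: Moves the arm, as the interface text tells. Its arguments: {"type":"object","properties":{"motion":{"type":"array","items":{"type":"number"}},"gripper":{"type":"number"}},"required":["motion"]}

```bash
ls; mkdir -p pics; cat > h.py <<'E'
import numpy as np, cv2, json
from rig import bot
def cap(n,fn=None):
    s=bot.read_state(); p,d=bot.capture(n)
    if fn: cv2.imwrite('pics/'+fn+'.png',p[:,:,::-1])
    np.savez('pics/'+(fn or n)+'.npz',p=p,d=d,pos=s['position'],rot=s['tcp_rot'])
    return p,d,s
def pose(n,s=None):
    c=bot.get_calibration(n)
    if 'pose' in c: return np.array(c['mtx']),np.array(c['pose']),c
    T=np.eye(4);T[:3,:3]=np.array(s['tcp_rot']).reshape(3,3);T[:3,3]=s['position']
    return np.array(c['mtx']),T@np.array(c['hand_eye']),c
def cloud(d,K,T):
    v,u=np.mgrid[:d.shape[0],:d.shape[1]]
    P=np.stack([(u-K[0,2])/K[0,0]*d,-(v-K[1,2])/K[1,1]*d,-d],-1)
    W=P@T[:3,:3].T+T[:3,3]; W[d==0]=np.nan
    return W
def ray(uv,K,T,z):
    r=T[:3,:3]@np.array([(uv[0]-K[0,2])/K[0,0],-(uv[1]-K[1,2])/K[1,1],-1])
    return T[:3,3]+r*(z-T[2,3])/r[2]
E
python3 - <<'E'
from h import *
for n in ['scene','side','wrist']:
    p,d,s=cap(n,n+'0')
    K,T,c=pose(n,s); print(n,K.round(1).tolist(),T.round(3).tolist(),[k for k in c], c.get('dist'),(d>0).mean())
print(s)
E
```

```text
pics
scene [[510.8, 0.0, 321.7], [0.0, 510.8, 206.4], [0.0, 0.0, 1.0]] [[-0.641, -0.654, 0.401, 1.091], [0.767, -0.556, 0.32, 0.444], [0.013, 0.513, 0.858, 1.254], [0.0, 0.0, 0.0, 1.0]] ['mtx', 'pose'] None 0.9958984375
side [[383.6, 0.0, 320.4], [0.0, 383.6, 203.5], [0.0, 0.0, 1.0]] [[-0.923, 0.267, -0.278, 0.205], [-0.385, -0.629, 0.675, 0.87], [0.005, 0.73, 0.683, 1.013], [0.0, 0.0, 0.0, 1.0]] ['mtx', 'pose'] None 0.9959140625
wrist [[355.4, 0.0, 315.2], [0.0, 355.4, 200.8], [0.0, 0.0, 1.0]] [[0.278, -0.927, -0.253, 0.104], [0.961, 0.268, 0.075, 0.62], [-0.002, -0.264, 0.964, 0.384], [0.0, 0.0, 0.0, 1.0]] ['mtx', 'hand_eye'] None 0.99607421875
{'time_s': 0.1, 'joint_positions': array([ 6.36864199e+01,  3.02728534e+01,  8.21508308e+01, -6.91398703e-04,
        6.76889382e+01, -1.02284672e+01]), 'qvel': array([ 0.00763136, -0.06669773, -0.25172791, -0.05699458,  0.06564911,
        0.1078359 ]), 'tau': array([-7.69059861e-04, -4.40984774e+01, -1.77149087e+01,  6.35182508e-02,
        5.33860386e-02, -3.42157296e-05]), 'position': array([0.17286849, 0.59996106, 0.24366796]), 'tcp_rot': array([[ 9.60852303e-01, -8.61324613e-04,  2.77059760e-01],
       [-2.77060893e-01, -1.76690280e-03,  9.60850738e-01],
       [-3.38066723e-04, -9.99998068e-01, -1.93637199e-03]]), 'force': array([-0.64974223,  0.20584203, -0.7960557 ]), 'moment': array([ 0.00079091,  0.02177298, -0.04459903]), 'opening': 0.9979541613029188}
```

View pics/scene0.png

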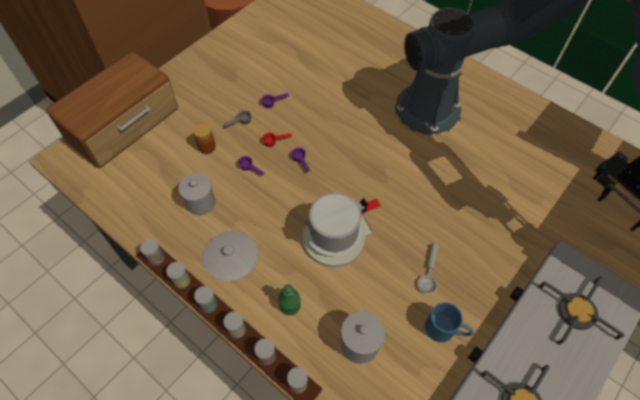

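View pics/side0.png

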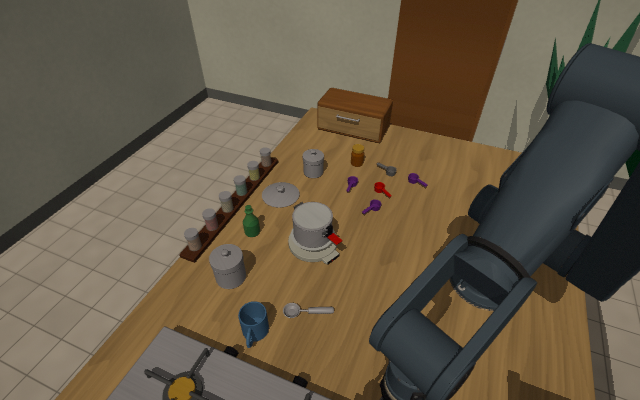

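View pics/wrist0.png

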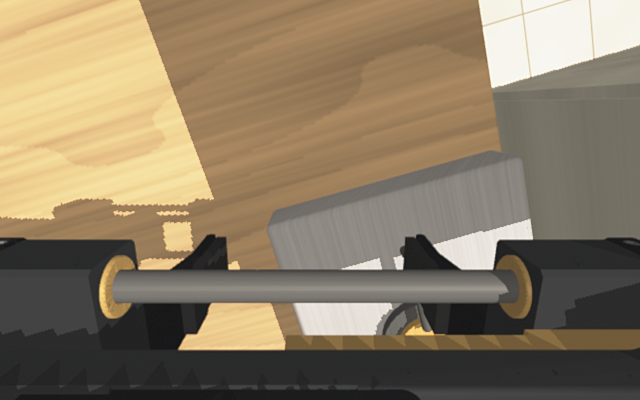

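The scene view shows the white tin at (335,215) with its red latch pad at (372,206). The only red scoop is at (270,140). Its look-alikes are purple at (268,100), (247,163) and (299,157), and grey at (243,118). I'll measure the tin and the red scoop next.

```bash
cat > m.py <<'E'
from h import *
for n in ['scene','side']:
    z=np.load(f'pics/{n}0.npz'); p,d=z['p'],z['d']; K,T,_=pose(n)
    W=cloud(d,K,T)
    hsv=cv2.cvtColor(p,cv2.COLOR_RGB2HSV)
    red=((hsv[...,0]<6)|(hsv[...,0]>174))&(hsv[...,1]>190)&(hsv[...,2]>90)
    nc,lab,st,ce=cv2.connectedComponentsWithStats(red.astype(np.uint8))
    for i in range(1,nc):
        if st[i,4]<15: continue
        w=W[lab==i]; c=np.nanmean(w,0)
        if abs(c[2])>0.3: continue
        q=w[:,:2]-c[:2]; U,S,V=np.linalg.svd(q,full_matrices=False); pr=q@V[0]
        print(n,'red',ce[i].round(),st[i,4],'c',c.round(4),'z',np.nanmin(w[:,2]).round(3),np.nanmax(w[:,2]).round(3),'ax',V[0].round(3),'ext',pr.min().round(3),pr.max().round(3), np.degrees(np.arctan2(V[0][1],V[0][0])).round(1))
    # objects by height, cluster
    for lo,hi,nm in [(0.012,0.3,'obj')]:
        m=(W[...,2]>lo)&(W[...,2]<hi)&(W[...,0]>0.2)&(W[...,0]<1.1)&(np.abs(W[...,1])<0.8)
        nc,lab,st,ce=cv2.connectedComponentsWithStats(m.astype(np.uint8))
        for i in range(1,nc):
            if st[i,4]<25: continue
            w=W[lab==i]; print(n,nm,ce[i].round(),st[i,4],'x',w[:,0].min().round(3),w[:,0].max().round(3),'y',w[:,1].min().round(3),w[:,1].max().round(3),'zmax',w[:,2].max().round(3))
E
python3 m.py; python3 - <<'E'
import cv2
a=cv2.imread('pics/scene0.png')
cv2.imwrite('pics/crop0.png',cv2.hconcat([cv2.resize(a[85:185,220:320],(400,400),interpolation=2),cv2.resize(a[180:280,290:390],(400,400),interpolation=2)]))
E
```

```text
Traceback (most recent call last):
  File "m.py", line 12, in <module>
    q=w[:,:2]-c[:2]; U,S,V=np.linalg.svd(q,full_matrices=False); pr=q@V[0]
                           ~~~~~~~~~~~~~^^^^^^^^^^^^^^^^^^^^^^^
numpy.linalg.LinAlgError: SVD did not converge
```

View pics/crop0.png

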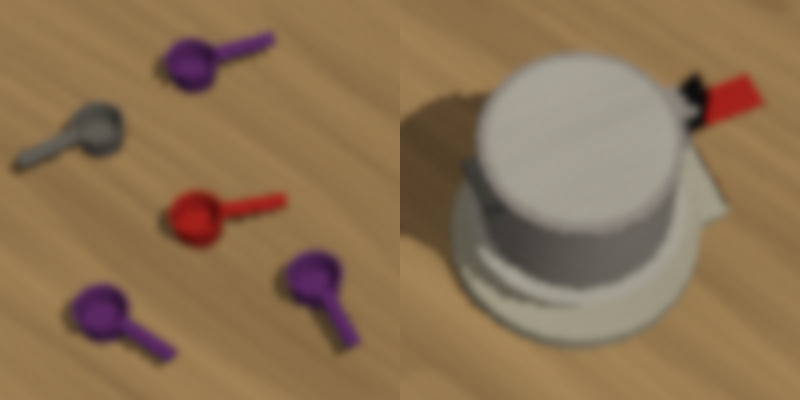

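The enlarged crop confirms it: the red scoop has its cup at left and its handle to the right, and no other scoop is red. The tin's latch points to the upper right.

```bash
sed -i 's/w=W\[lab==i\]; c=/w=W[(lab==i)\&np.isfinite(W[...,2])]; c=/' m.py; python3 m.py
```

```text
scene red [272. 138.] 173 c [ 0.4232 -0.2891  0.0154] z -0.002 0.029 ax [ 0.719 -0.695] ext -0.054 0.029 -44.1
scene red [372. 204.] 93 c [0.4691 0.1155 0.1156] z 0.108 0.148 ax [ 0.974 -0.226] ext -0.018 0.024 -13.0
scene obj [113. 108.] 8489 x 0.52 0.84 y -0.775 -0.577 zmax 0.16
scene obj [273.  98.] 148 x 0.258 0.347 y -0.426 -0.365 zmax 0.034
scene obj [238. 118.] 154 x 0.397 0.488 y -0.443 -0.393 zmax 0.029
scene obj [204. 138.] 483 x 0.547 0.601 y -0.454 -0.397 zmax 0.092
scene obj [275. 137.] 162 x 0.376 0.456 y -0.316 -0.248 zmax 0.029
scene obj [301. 158.] 147 x 0.396 0.452 y -0.212 -0.122 zmax 0.032
scene obj [250. 165.] 159 x 0.521 0.566 y -0.311 -0.218 zmax 0.029
scene obj [197. 193.] 1125 x 0.678 0.765 y -0.338 -0.25 zmax 0.117
scene obj [337. 228.] 3877 x 0.446 0.651 y -0.012 0.152 zmax 0.156
scene obj [229. 323.] 5668 x 0.889 0.95 y -0.301 0.299 zmax 0.094
scene obj [230. 253.] 507 x 0.737 0.834 y -0.16 -0.064 zmax 0.043
scene obj [556. 334.] 18275 x 0.2 0.728 y 0.519 0.791 zmax 0.099
scene obj [432. 258.] 205 x 0.399 0.497 y 0.285 0.355 zmax 0.025
scene obj [289. 300.
[... 779 characters left out ...]
 obj [351. 182.] 85 x 0.523 0.563 y -0.311 -0.217 zmax 0.03
side obj [382. 188.] 99 x 0.375 0.454 y -0.323 -0.251 zmax 0.031
side obj [280. 193.] 309 x 0.726 0.837 y -0.17 -0.053 zmax 0.044
side obj [372. 206.] 102 x 0.397 0.45 y -0.212 -0.124 zmax 0.03
side obj [313. 232.] 2412 x 0.445 0.649 y -0.001 0.153 zmax 0.152
side obj [250. 222.] 368 x 0.754 0.805 y 0.079 0.132 zmax 0.13
side obj [228. 265.] 1244 x 0.698 0.799 y 0.249 0.349 zmax 0.132
side obj [253. 321.] 886 x 0.547 0.623 y 0.389 0.498 zmax 0.09
side obj [287. 308.] 39 x 0.504 0.54 y 0.317 0.363 zmax 0.019
side obj [320. 310.] 157 x 0.399 0.48 y 0.284 0.326 zmax 0.025
side obj [202. 375.] 8596 x 0.311 0.799 y 0.518 0.744 zmax 0.098
```

```bash
cat > m2.py <<'E'
from h import *
for n in ['scene','side']:
    z=np.load(f'pics/{n}0.npz'); p,d=z['p'],z['d']; K,T,_=pose(n); W=cloud(d,K,T)
    m=(np.abs(W[...,0]-.57)<.1)&(np.abs(W[...,1]-.075)<.1)&(W[...,2]>0.125)
    w=W[m]; zt=np.median(w[:,2]); print('zs',np.percentile(w[:,2],[5,50,95]).round(4))
    m&=np.abs(W[...,2]-zt)<0.006
    m=cv2.morphologyEx(m.astype(np.uint8),cv2.MORPH_OPEN,np.ones((5,5)))
    cs,_=cv2.findContours(m,cv2.RETR_EXTERNAL,cv2.CHAIN_APPROX_NONE); c=max(cs,key=cv2.contourArea)[:,0]
    P=np.array([ray(q,K,T,zt)[:2] for q in c],np.float32)
    (e,ax,an)=cv2.fitEllipse(P); print(n,'lid',e,ax, 'pxcentre',c.mean(0))
    hsv=cv2.cvtColor(p,cv2.COLOR_RGB2HSV)
    red=((hsv[...,0]<6)|(hsv[...,0]>174))&(hsv[...,1]>190)&(hsv[...,2]>90)
    r=red&(np.abs(W[...,0]-.47)<.05)&(np.abs(W[...,1]-.115)<.05)
    cs,_=cv2.findContours(r.astype(np.uint8),cv2.RETR_EXTERNAL,cv2.CHAIN_APPROX_NONE); c=max(cs,key=cv2.contourArea)[:,0]
    P=np.array([ray(q,K,T,0.116)[:2] for q in c],np.float32); R=cv2.minAreaRect(P); print('pad',R, cv2.boxPoints(R).round(4).tolist())
    ce=np.array(R[0]); dd=ce-np.array(e); print('front dir',np.degrees(np.arctan2(dd[1],dd[0])),np.hypot(*dd))
    # scoop
    r=red&(np.abs(W[...,0]-.42)<.08)&(np.abs(W[...,1]+.285)<.08)
    cup=None
    cs,_=cv2.findContours(r.astype(np.uint8),cv2.RETR_EXTERNAL,cv2.CHAIN_APPROX_NONE); c=max(cs,key=cv2.contourArea)[:,0]
    P=np.array([ray(q,K,T,0.024)[:2] for q in c],np.float32); R=cv2.minAreaRect(P); print('scoop',R)
    dt=cv2.distanceTransform(r.astype(np.uint8),cv2.DIST_L2,5); i=np.unravel_index(dt.argmax(),dt.shape); cu=ray((i[1],i[0]),K,T,0.024)
    far=P[np.argmax(np.hypot(*(P-cu[:2]).T))]; print('cup',cu.round(4),'tip',far, np.degrees(np.arctan2(*(cu[:2]-far)[::-1])),np.hypot(*(cu[:2]-far)))
E
python3 m2.py
```

```text
zs [0.1321 0.1371 0.1413]
scene lid (0.5658344030380249, 0.0692044273018837) (0.12378700077533722, 0.13284598290920258) pxcentre [334.96932515 215.06134969]
pad ((0.4705502986907959, 0.11398370563983917), (0.02158065140247345, 0.038382384926080704), 64.65802764892578) [[0.44859999418258667, 0.11240000277757645], [0.48330000042915344, 0.09600000083446503], [0.4925000071525574, 0.11550000309944153], [0.4578000009059906, 0.13189999759197235]]
front dir 154.8285690601489 0.10528173777878913
scoop ((0.42348816990852356, -0.27301591634750366), (0.04611555486917496, 0.0814531221985817), 37.19048309326172)
cup [ 0.4298 -0.2884  0.024 ] tip [ 0.38068703 -0.2547537 ] -34.40648143806139 0.059512793946115576
zs [0.1317 0.1384 0.1419]
side lid (0.563906192779541, 0.06801002472639084) (0.1284293830394745, 0.13206274807453156) pxcentre [311.96116505 215.88349515]
pad ((0.4690686762332916, 0.11305078864097595), (0.025450175628066063, 0.04353267326951027), 58.97445297241211) [[0.4438999891281128, 0.11339999735355377], [0.4812000095844269, 0.0908999964594841], [0.4943000078201294, 0.11270000040531158], [0.4569999873638153, 0.13519999384880066]]
front dir 154.595760321511 0.10498964214944977
scoop ((0.42090123891830444, -0.27516597509384155), (0.04563188925385475, 0.09169601649045944), 37.68471145629883)
cup [ 0.4327 -0.279   0.024 ] tip [ 0.3765927 -0.2514589] -26.1127946037614 0.06249034556382301
```

```bash
cat >> h.py <<'E'
def target(p,xdir_deg,s=None,tilt=None):
    """print shift mm / turn deg from current pose to tool-down pose at p with tool x heading xdir_deg"""
    from scipy.spatial.transform import Rotation as R
    s=s or bot.read_state(); A=np.array(s['tcp_rot']); a=np.radians(xdir_deg)
    x=np.array([np.cos(a),np.sin(a),0]); y=np.array([0,0,-1.]); B=np.stack([x,y,np.cross(x,y)],1)
    if tilt is not None: B=B@R.from_rotvec(np.radians(tilt)).as_matrix()
    sh=A.T@(np.array(p)-s['position'])*1000; rv=R.from_matrix(A.T@B).as_rotvec(degrees=True)
    print('t',round(s['time_s'],2),'pos',np.round(s['position'],4),'F',np.round(s['force'],2),'shift',sh.round(1),'turn',rv.round(2)); return sh,rv
E
python3 - <<'E'
from h import *
a=np.radians(154.7); f=np.array([np.cos(a),np.sin(a)])
p=np.array([.565,.0685])+.117*f; print(p)
target([*p,.200],-25.3)
E
```

```text
[0.45922234 0.11850087]
t 0.15 pos [0.173  0.6001 0.2438] F [-0.73  0.99  0.25] shift [ 408.5   44.3 -383.3] turn [ 0.09  9.21 -0.01]
```

jog_arm --motion '[40, 4, -38, 0, 1, 0, 82, 9, -77, 0, 2, 0, 123, 13, -115, 0, 3, 0, 163, 18, -153, 0, 4, 0, 204, 22, -192, 0, 5, 0, 245, 27, -230, 0, 6, 0, 286, 31, -268, 0, 7, 0, 327, 35, -307, 0, 8, 0, 368, 40, -345, 0, 9, 0, 395, 43, -371, 0, 9.2, 0, 408.5, 44.3, -383.3, 0, 9.2, 0, 408.5, 44.3, -383.3, 0, 9.2, 0]' --gripper 0

```text
time_s: 1.65
position: [0.4597, 0.1187, 0.2001]
tcp_rot: [[0.903, -0.0, 0.429], [-0.429, 0.0, 0.903], [-0.0, -1.0, 0.0]]
force: [-0.2, 0.8, -0.2]
opening: 0.003
```

```bash
python3 - <<'E'
from h import *
p,d,s=cap('wrist','wrist1')
K,T,_=pose('wrist',s)
W=cloud(d,K,T)
hsv=cv2.cvtColor(p,cv2.COLOR_RGB2HSV)
red=((hsv[...,0]<6)|(hsv[...,0]>174))&(hsv[...,1]>190)&(hsv[...,2]>60)
print(red.sum())
if red.sum()>50:
    w=W[red]; print(np.nanpercentile(w,[2,50,98],axis=0))
target([.4592,.1185,.2],-25.3); print(s['opening'],s['joint_positions'])
E
```

```text
87
[[0.44670694 0.10301968 0.01270261]
 [0.45458892 0.11794521 0.11526484]
 [0.47513275 0.13250409 0.17964098]]
t 1.7 pos [0.4589 0.1195 0.2001] F [ 0.28 -0.77  0.07] shift [ 0.7  0.1 -0.7] turn [-0.   -0.02 -0.07]
0.003487355507231613 [ 9.42089227e-01  2.26458006e+01  1.05894199e+02  2.65686689e-02
  5.14814530e+01 -6.36810535e+01]
```

View pics/wrist1.png

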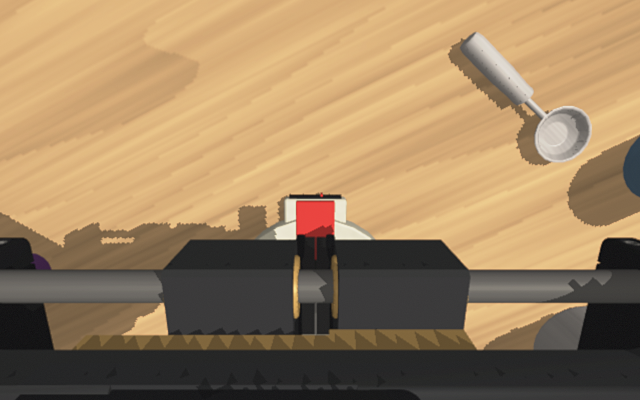

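The wrist view shows the red pad at columns 296–334, rows 201–236, centred under the closed fingers, with the spoon far off at (530,100). I'll check the pad's outer edge and then press.

```bash
python3 - <<'E'
from h import *
z=np.load('pics/wrist1.npz'); K,T,_=pose('wrist',dict(position=z['pos'],tcp_rot=z['rot']))
a=np.radians(154.7); f=np.array([np.cos(a),np.sin(a)]); l=np.array([-f[1],f[0]])
for uv in [(296,201),(334,201),(315,201)]:
    q=ray(uv,K,T,.116)[:2]; print(q, (q-[.565,.0685])@f,(q-[.565,.0685])@l, (q-z['pos'][:2])@f,(q-z['pos'][:2])@l)
E
```

```text
[0.44560341 0.11194637] 0.12651151791422324 0.011745963289901476 0.009859336226280328 0.012105225667642458
[0.45630626 0.13443885] 0.12644760360589644 -0.013163041726744241 0.009795421917953509 -0.012803779349003267
[0.45095483 0.1231926 ] 0.1264795608056754 -0.0007085214409063012 0.00982737911773247 -0.00034925906316532387
```

jog_arm --motion '[0, 15, 0, 0, 0, 0, 0, 35, 0, 0, 0, 0, 0, 50, 0, 0, 0, 0, 0, 56, 0, 0, 0, 0, 0, 58, 0, 0, 0, 0]'

```text
time_s: 2.33
position: [0.4589, 0.12, 0.1422]
tcp_rot: [[0.905, -0.001, 0.426], [-0.426, 0.0, 0.905], [-0.001, -1.0, -0.0]]
force: [0.3, 0.5, 0.3]
opening: 0.002
```

jog_arm --motion '[0, 2, 0, 0, 0, 0, 0, 4, 0, 0, 0, 0, 0, 6, 0, 0, 0, 0, 0, 7, 0, 0, 0, 0, 0, 8, 0, 0, 0, 0]'

```text
time_s: 2.95
position: [0.4597, 0.119, 0.1345]
tcp_rot: [[0.904, 0.001, 0.427], [-0.427, 0.0, 0.904], [0.001, -1.0, 0.0]]
force: [-0.3, 0.9, 3.0]
opening: 0.006
```

jog_arm --motion '[0, 1, 0, 0, 0, 0, 0, 2, 0, 0, 0, 0, 0, 3, 0, 0, 0, 0, 0, 4, 0, 0, 0, 0]'

```text
time_s: 3.45
position: [0.4596, 0.119, 0.1305]
tcp_rot: [[0.904, 0.001, 0.427], [-0.427, 0.0, 0.904], [0.0, -1.0, 0.0]]
force: [-0.1, 0.5, 6.7]
opening: 0.003
```

jog_arm --motion '[0, 1, 0, 0, 0, 0, 0, 2, 0, 0, 0, 0, 0, 3, 0, 0, 0, 0]'

```text
time_s: 3.82
position: [0.4595, 0.1191, 0.1276]
tcp_rot: [[0.904, 0.0, 0.427], [-0.427, 0.0, 0.904], [0.0, -1.0, 0.0]]
force: [-0.4, 1.2, 7.0]
opening: 0.005
```

jog_arm --motion '[0, 1, 0, 0, 0, 0, 0, 2, 0, 0, 0, 0, 0, 3, 0, 0, 0, 0, 0, 4, 0, 0, 0, 0]'

```text
time_s: 4.32
position: [0.4594, 0.1191, 0.1237]
tcp_rot: [[0.904, 0.0, 0.427], [-0.427, 0.0, 0.904], [0.0, -1.0, 0.0]]
force: [-1.2, 1.7, 8.1]
opening: 0.003
```

jog_arm --motion '[0, 1, 0, 0, 0, 0, 0, 2, 0, 0, 0, 0, 0, 3, 0, 0, 0, 0, 0, 4, 0, 0, 0, 0]'

```text
time_s: 4.82
position: [0.4594, 0.1192, 0.1198]
tcp_rot: [[0.904, 0.0, 0.427], [-0.427, 0.0, 0.904], [0.0, -1.0, 0.0]]
force: [-1.0, 0.1, 9.1]
opening: 0.005
```

```bash
python3 - <<'E'
from h import *
p,d,s=cap('side','side1'); print(s['force'],s['position'])
cv2.imwrite('pics/side1c.png',cv2.resize(p[150:300,220:420,::-1],(800,600)))
E
```

```text
[-1.00775598  0.12372003  9.0678785 ] [0.45935531 0.11917121 0.11982189]
```

View pics/side1c.png

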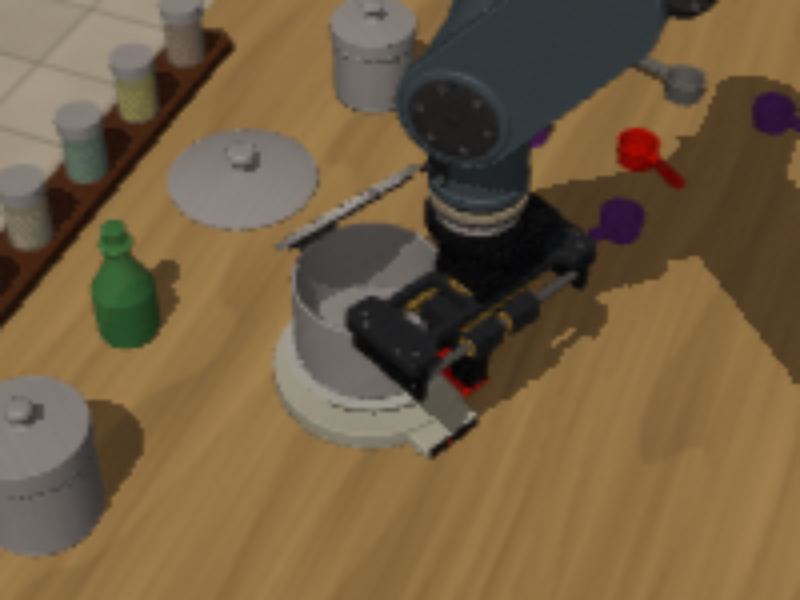

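The lid stands open in the side crop, seen edge-on from (280,245) to (420,170), after a press of about 9 N. I'll lift now and go look at the red scoop from above.

```bash
python3 - <<'E'
from h import *
target([.4594,.1192,.25],-25.3)
target([.47,-.315,.25],-36)
E
```

```text
t 4.88 pos [0.4594 0.1192 0.1198] F [-1.59  0.7   8.8 ] shift [ 0.000e+00 -1.302e+02  1.000e-01] turn [-0.01  0.02  0.01]
t 4.88 pos [0.4594 0.1192 0.1198] F [-1.59  0.7   8.8 ] shift [ 195.1 -130.3 -388. ] turn [-1.000e-02  1.072e+01  1.000e-02]
```

jog_arm --motion '[0, -6, 0, 0, 0, 0, 0, -20, 0, 0, 0, 0, 0, -50, 0, 0, 0, 0, 0, -90, 0, 0, 0, 0, 10, -120, -20, 0, 1, 0, 35, -130, -70, 0, 2, 0, 60, -130, -120, 0, 4, 0, 85, -130, -170, 0, 6, 0, 110, -130, -220, 0, 8, 0, 137, -130, -272, 0, 10, 0, 162, -130, -322, 0, 10.7, 0, 183, -130, -364, 0, 10.7, 0, 195, -130, -388, 0, 10.7, 0, 195, -130, -388, 0, 10.7, 0]' --gripper 0.5

```text
time_s: 6.62
position: [0.4698, -0.3161, 0.2488]
tcp_rot: [[0.808, -0.0, 0.589], [-0.589, 0.001, 0.808], [-0.001, -1.0, 0.0]]
force: [0.5, 0.4, 0.7]
opening: 0.499
```

```bash
python3 - <<'E'
from h import *
p,d,s=cap('wrist','wrist2')
K,T,_=pose('wrist',s); W=cloud(d,K,T)
hsv=cv2.cvtColor(p,cv2.COLOR_RGB2HSV)
red=((hsv[...,0]<6)|(hsv[...,0]>174))&(hsv[...,1]>150)&(hsv[...,2]>60)
red=cv2.morphologyEx(red.astype(np.uint8),cv2.MORPH_OPEN,np.ones((3,3)))
cs,_=cv2.findContours(red,cv2.RETR_EXTERNAL,cv2.CHAIN_APPROX_NONE); c=max(cs,key=cv2.contourArea)[:,0]
print(len(cs),c.min(0),c.max(0))
P=np.array([ray(q,K,T,.024)[:2] for q in c],np.float32)
w=W[red>0]; w=w[np.isfinite(w[:,2])]
h=w[(w[:,2]>.018)&(w[:,2]<.03)]
R=cv2.minAreaRect(P); print(R, np.percentile(w[:,2],[5,50,95]).round(4), cv2.boxPoints(R))
m=red
dt=cv2.distanceTransform(m,cv2.DIST_L2,5); i=np.unravel_index(dt.argmax(),dt.shape); print('cup px',i[::-1],dt.max())
# handle only: pixels removed by opening with big kernel
k=int(dt.max()*1.0); cup=cv2.morphologyEx(m,cv2.MORPH_OPEN,cv2.getStructuringElement(cv2.MORPH_ELLIPSE,(k,k)))
cup=cv2.dilate(cup,np.ones((7,7)))
ha=m&(1-cup); n,l,st,ce=cv2.connectedComponentsWithStats(ha); j=1+st[1:,4].argmax()
vv,uu=np.nonzero(l==j); H=np.array([ray((u,v),K,T,.024)[:2] for u,v in zip(uu,vv)])
c0=H.mean(0); V=np.linalg.svd(H-c0,full_matrices=False)[2][0]; pr=(H-c0)@V
print('handle c',c0,'dir',V,np.degrees(np.arctan2(V[1],V[0])),pr.min(),pr.max(),'wid',((H-c0)@[-V[1],V[0]]).min(),((H-c0)@[-V[1],V[0]]).max())
far=H[np.argmax(np.abs((H-ray(i[::-1],K,T,.024)[:2])@V))]; print('tip',far)
print(s['position'],s['opening'],s['joint_positions'].round(1))
E
```

```text
1 [290  62] [332 156]
((0.419567734003067, -0.2774133086204529), (0.04240655153989792, 0.0896557867527008), 40.29702377319336) [0.0032 0.0186 0.0251] [[ 0.3744035  -0.2569362 ]
 [ 0.4323884  -0.32531685]
 [ 0.46473196 -0.29789042]
 [ 0.40674707 -0.22950977]]
cup px (np.int64(311), np.int64(135)) 20.772097
handle c [ 0.39717324 -0.26624327] dir [ 0.78994753 -0.61317444] -37.819391576833006 -0.022167069662610298 0.02184093126397349 wid -0.0056854567524665086 0.005698233607017933
tip [ 0.37998572 -0.25223449]
[ 0.46979411 -0.316085    0.24879885] 0.49876085355733857 [-45.2  25.4  90.4   0.   64.3 -99.1]
```

View pics/wrist2.png

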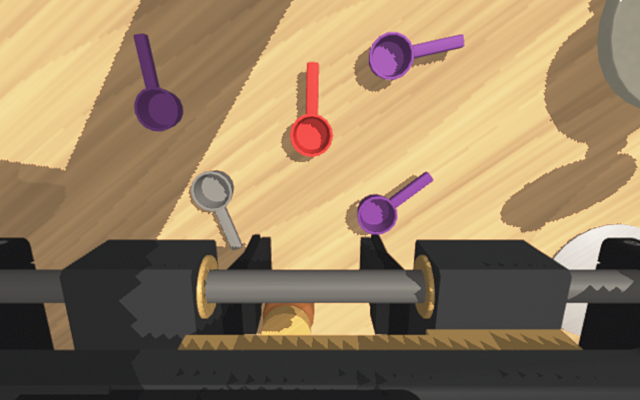

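The wrist view shows the red scoop with its cup at (311,135) and its handle up to (313,62). The purple and grey ones stand clear of it. The grip point comes out at about (0.402,−0.270), heading −37.8°.

```bash
python3 - <<'E'
from h import *
target([.402,-.2697,.10],-37.8)
target([.402,-.2697,.035],-37.8)
z=np.load('pics/wrist2.npz'); K,T,_=pose('wrist',dict(position=z['pos'],tcp_rot=z['rot'])); print(ray((311.5,135),K,T,.024))
E
```

```text
t 6.67 pos [ 0.4696 -0.3143  0.2487] F [-0.31  1.2  -0.66] shift [-80.5 148.9  -3.8] turn [-0.06  1.76 -0.13]
t 6.67 pos [ 0.4696 -0.3143  0.2487] F [-0.31  1.2  -0.66] shift [-80.4 213.9  -3.9] turn [-0.06  1.76 -0.13]
[ 0.43501574 -0.29448948  0.024     ]
```

jog_arm --motion '[-20, 25, -1, 0, 1.8, 0, -50, 70, -2, 0, 1.8, 0, -75, 115, -3, 0, 1.8, 0, -80.5, 150, -3, 0, 1.8, 0, -80.5, 180, -3, 0, 1.8, 0, -80.5, 200, -3, 0, 1.8, 0, -80.5, 210, -3, 0, 1.8, 0, -80.5, 213.5, -3, 0, 1.8, 0, -80.5, 213.5, -3, 0, 1.8, 0]'

```text
time_s: 7.8
position: [0.4034, -0.27, 0.0362]
tcp_rot: [[0.791, 0.0, 0.612], [-0.612, -0.0, 0.791], [0.001, -1.0, -0.0]]
force: [0.5, 0.2, 0.6]
opening: 0.497
```

```bash
python3 - <<'E'
from h import *
p,d,s=cap('wrist','wrist3'); print(s['position'],s['force'])
p,d,s=cap('scene','scene3'); cv2.imwrite('pics/scene3c.png',cv2.resize(p[60:210,200:400,::-1],(800,600)))
E
```

```text
[ 0.4034108  -0.26995677  0.03622932] [0.46987472 0.17874704 0.59955846]
```

View pics/wrist3.png

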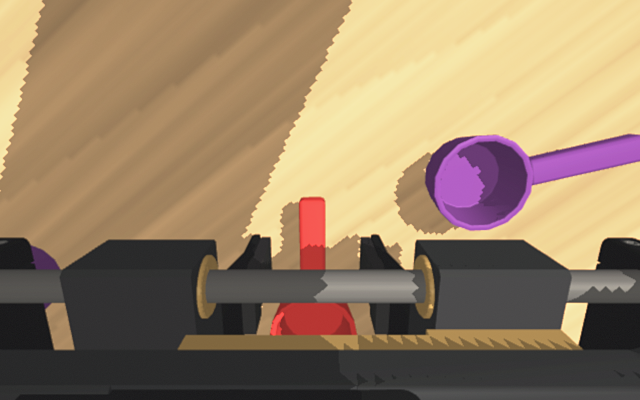

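View pics/scene3c.png

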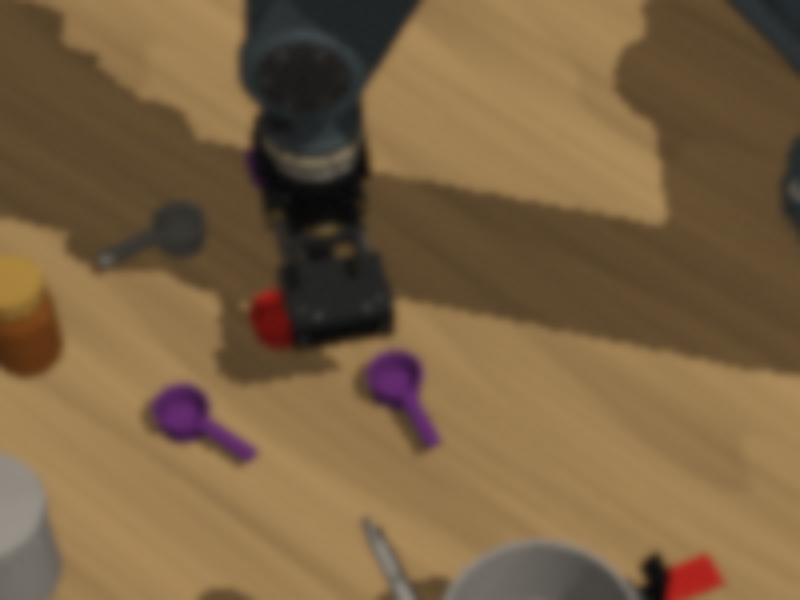

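The red handle lies centred between the fingers, at columns 300–325 of the wrist view with the cup towards +x. I'll close on it and then lift.

jog_arm --motion '[0, 0, 0, 0, 0, 0, 0, 0, 0, 0, 0, 0, 0, 0, 0, 0, 0, 0, 0, 0, 0, 0, 0, 0, 0, 0, 0, 0, 0, 0, 0, 0, 0, 0, 0, 0]' --gripper 0

```text
time_s: 8.65
position: [0.4031, -0.2702, 0.0358]
tcp_rot: [[0.79, -0.0, 0.613], [-0.613, 0.0, 0.79], [-0.0, -1.0, -0.0]]
force: [0.2, -0.3, 0.4]
opening: 0.13
```

jog_arm --motion '[0, -10, 0, 0, 0, 0, 0, -50, 0, 0, 0, 0, 0, -100, 0, 0, 0, 0, 0, -150, 0, 0, 0, 0, 0, -180, 0, 0, 0, 0, 0, -180, 0, 0, 0, 0]'

```text
time_s: 9.4
position: [0.4041, -0.2711, 0.2186]
tcp_rot: [[0.79, 0.005, 0.613], [-0.613, -0.005, 0.79], [0.007, -1.0, -0.001]]
force: [0.3, 0.2, -0.3]
opening: 0.13
```

```bash
python3 - <<'E'
from h import *
p,d,s=cap('wrist','wrist4'); print(s['position'],s['force'],s['opening'])
p,d,s=cap('side','side4')
K,T,_=pose('side'); W=cloud(d,K,T)
cv2.imwrite('pics/side4c.png',cv2.resize(p[100:280,240:480,::-1],(800,600)))
target([.397+.15,-.2,.25],-25.3)
E
```

```text
[ 0.40411735 -0.2711446   0.21859358] [ 0.29859684  0.15118751 -0.2782458 ] 0.13022044870238636
t 9.5 pos [ 0.4027 -0.2697  0.2158] F [ 0.24 -0.33 -0.57] shift [ 71.3 -34.3 143.5] turn [-1.000e-02 -1.249e+01 -2.000e-02]
```

View pics/wrist4.png

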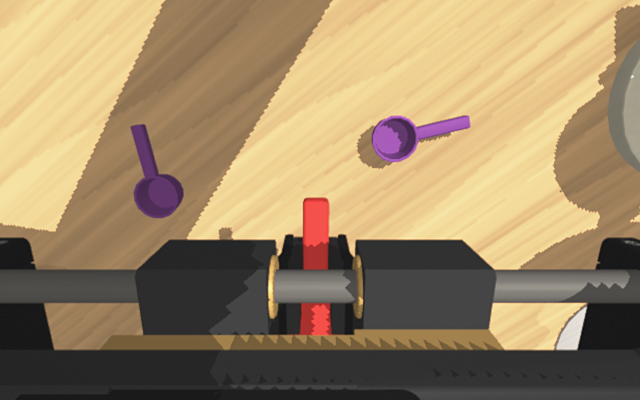

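View pics/side4c.png

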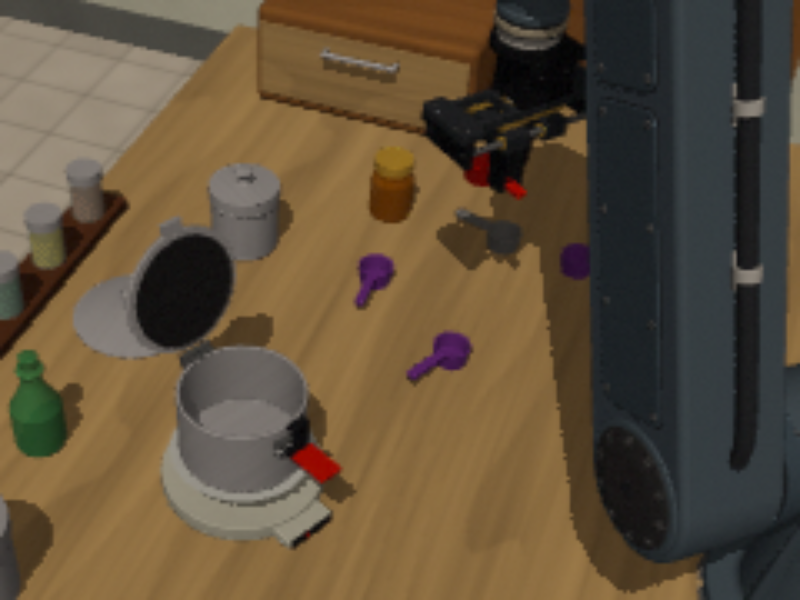

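The scoop is held level, and the lid in the side crop stands fully open. I'll carry the scoop to above the tin with its cup towards the hinge.

```bash
python3 - <<'E'
from h import *
s=bot.read_state(); s['position']=np.array([.403,-.27,.216])
target([.5487,.0762,.216],-25.3,s)
K,T,_=pose('side')
z=np.load('pics/side4.npz');W=cloud(z['d'],K,T)
for n in ['side']:
    m=(np.abs(W[...,0]-.57)<.085)&(np.abs(W[...,1]-.07)<.085)&(np.abs(W[...,2]-.13)<.004)
    w=W[m]; c,r=cv2.minEnclosingCircle(w[:,:2].astype(np.float32)); A=np.c_[2*w[:,:2],np.ones(len(w))]; q=np.linalg.lstsq(A,(w[:,:2]**2).sum(1),rcond=None)[0]; print(len(w),c,r,q[:2],np.sqrt(q[2]+q[:2]@q[:2]))
E
```

```text
t 9.5 pos [ 0.403 -0.27   0.216] F [ 0.24 -0.33 -0.57] shift [-9.700e+01  1.000e-01  3.629e+02] turn [-1.000e-02 -1.249e+01 -2.000e-02]
184 (0.558804988861084, 0.06913327425718307) 0.08143959194421768 [0.56440155 0.0668229 ] 0.06463956855517637
```

jog_arm --motion '[-6, 0, 22, 0, -2, 0, -17, 0, 62, 0, -5, 0, -29, 0, 107, 0, -8, 0, -41, 0, 152, 0, -11, 0, -53, 0, 197, 0, -12.5, 0, -65, 0, 242, 0, -12.5, 0, -77, 0, 287, 0, -12.5, 0, -88, 0, 330, 0, -12.5, 0, -95, 0, 355, 0, -12.5, 0, -97, 0, 362, 0, -12.5, 0, -97, 0, 362, 0, -12.5, 0]'

```text
time_s: 10.88
position: [0.5474, 0.0751, 0.2145]
tcp_rot: [[0.904, -0.003, 0.427], [-0.427, -0.0, 0.904], [-0.003, -1.0, -0.001]]
force: [-0.6, -0.7, 0.4]
opening: 0.133
```

```bash
python3 - <<'E'
from h import *
for n in ['scene','side','wrist']: p,d,s=cap(n,n+'5'); print(s['position'],s['force'])
a=cv2.imread('pics/side5.png')[130:290,220:420]; b=cv2.imread('pics/scene5.png')[150:290,250:425]
cv2.imwrite('pics/c5.png',cv2.hconcat([cv2.resize(a,(400,320)),cv2.resize(b,(400,320))]))
E
```

```text
[0.54736892 0.07512675 0.21449861] [-0.60538691 -0.67695802  0.41350223]
[0.54742602 0.07460988 0.21480645] [ 0.40261202 -0.38132205 -0.43604175]
[0.54751337 0.07432753 0.21506949] [0.29521004 0.31877864 0.15056732]
```

View pics/c5.png

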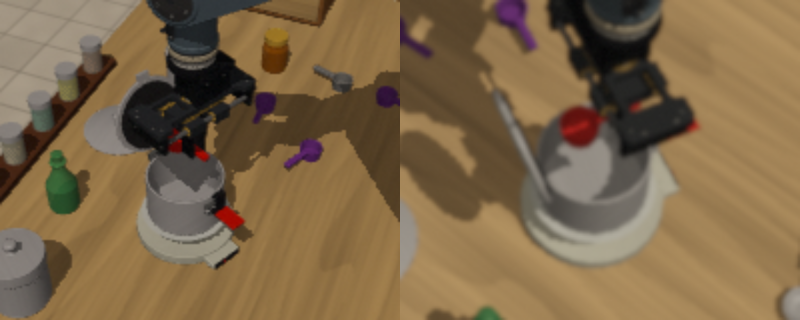

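View pics/wrist5.png

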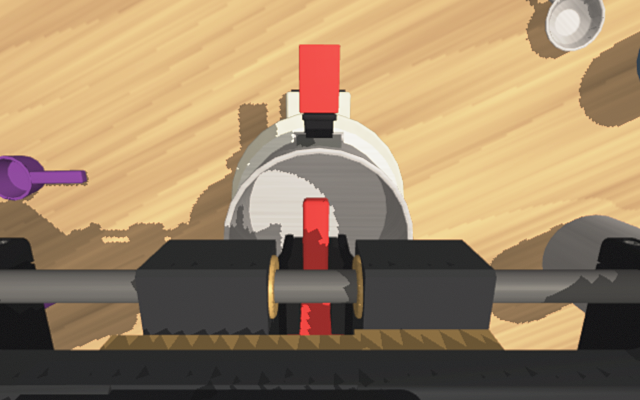

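The handle at (315,198) is centred in the tin opening, whose rim spans columns 228–412 with its front rim at row 152. I'll check the fore-aft position against the rim.

```bash
python3 - <<'E'
from h import *
z=np.load('pics/wrist5.npz'); K,T,_=pose('wrist',dict(position=z['pos'],tcp_rot=z['rot']))
a=np.radians(154.7); f=np.array([np.cos(a),np.sin(a)]); l=np.array([-f[1],f[0]])
for nm,uv,zz in [('rimfront',(318,150),.13),('padouter',(319,44),.116),('rimL',(228,225),.13),('rimR',(412,225),.13),('tip',(315,198),z['pos'][2]-.012)]:
    q=ray(uv,K,T,zz)[:2]; print(nm,(q-[.565,.0685])@f,(q-[.565,.0685])@l,'from tcp',(q-z['pos'][:2])@f)
target([.5487,.0762,.1],-25.3)
E
```

```text
rimfront 0.061448779903048284 1.3560069223254867e-05 from tcp 0.04314898376873932
padouter 0.1256921924250252 -0.0006727251455955902 from tcp 0.10739239629071623
rimL 0.011342755765322312 0.060373432799268545 from tcp -0.006957040368986648
rimR 0.011191917970862133 -0.0630283743122397 from tcp -0.0071078781634468305
tip 0.04928764548552737 0.0018065089311049172 from tcp 0.030987849351218413
t 11.03 pos [0.5477 0.0742 0.2153] F [ 0.38 -0.13 -0.19] shift [  0.2 115.3   2.3] turn [ 0.05 -0.07 -0.06]
```

jog_arm --motion '[6, 10, 1, 0, 0, 0, 6, 35, 1, 0, 0, 0, 6, 65, 1, 0, 0, 0, 6, 90, 1, 0, 0, 0, 6, 105, 1, 0, 0, 0, 6, 114, 1, 0, 0, 0, 6, 119, 1, 0, 0, 0, 6, 121, 1, 0, 0, 0, 6, 121, 1, 0, 0, 0]'

```text
time_s: 12.15
position: [0.5545, 0.0737, 0.0952]
tcp_rot: [[0.904, 0.001, 0.427], [-0.427, -0.0, 0.904], [0.001, -1.0, 0.0]]
force: [-0.3, 0.1, -0.5]
opening: 0.134
```

jog_arm --motion '[0, 1, 0, 0, 0, 0, 0, 2, 0, 0, 0, 0, 0, 2, 0, 0, 0, 0]'

```text
time_s: 12.52
position: [0.5541, 0.0737, 0.0928]
tcp_rot: [[0.904, 0.0, 0.427], [-0.427, 0.0, 0.904], [0.0, -1.0, 0.0]]
force: [0.1, 0.5, 0.3]
opening: 0.137
```

jog_arm --motion '[0, 0, 0, 0, 0, 0, 0, 0, 0, 0, 0, 0, 0, 0, 0, 0, 0, 0, 0, 0, 0, 0, 0, 0]' --gripper 0.35

```text
time_s: 13.02
position: [0.5542, 0.0736, 0.0928]
tcp_rot: [[0.904, 0.0, 0.427], [-0.427, -0.0, 0.904], [0.0, -1.0, 0.0]]
force: [0.0, 0.4, 0.1]
opening: 0.342
```

```bash
python3 - <<'E'
from h import *
for n in ['scene','wrist']: p,d,s=cap(n,n+'6'); print(s['position'],s['force'])
b=cv2.imread('pics/scene6.png')[150:290,250:425]; a=cv2.imread('pics/wrist6.png')
cv2.imwrite('pics/c6.png',cv2.hconcat([cv2.resize(a,(400,320)),cv2.resize(b,(400,320))]))
E
```

```text
[0.55416554 0.0736395  0.09275368] [0.03839467 0.35347583 0.14612625]
[0.55413703 0.07363048 0.09276281] [ 0.32448209 -0.53765812 -0.85486914]
```

View pics/c6.png

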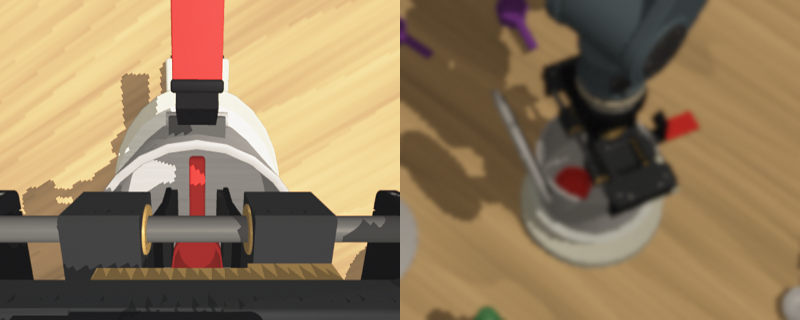

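The scoop lies released in the tin: handle at (197,185) in the left crop, cup visible in the right one. I'll lift clear and check.

jog_arm --motion '[0, -10, 0, 0, 0, 0, 0, -35, 0, 0, 0, 0, 0, -80, 0, 0, 0, 0, 0, -130, 0, 0, 0, 0, 0, -180, 0, 0, 0, 0, 0, -225, 0, 0, 0, 0, 0, -250, 0, 0, 0, 0, 0, -250, 0, 0, 0, 0]'

```text
time_s: 14.12
position: [0.5551, 0.0736, 0.3456]
tcp_rot: [[0.904, 0.006, 0.427], [-0.427, -0.0, 0.904], [0.006, -1.0, 0.002]]
force: [-1.3, -0.1, -0.6]
opening: 0.35
```

```bash
python3 - <<'E'
from h import *
for n in ['side','wrist']: p,d,s=cap(n,n+'7'); print(s['position'],s['force'])
K,T,_=pose('side'); z=np.load('pics/side7.npz'); W=cloud(z['d'],K,T)
m=(z['p'].max(-1)<60)&(W[...,2]>.15)&(W[...,2]<.29)&(np.hypot(W[...,0]-.64,W[...,1]-.035)<.09)
m=cv2.morphologyEx(m.astype(np.uint8),cv2.MORPH_OPEN,np.ones((3,3)));w=W[m>0]
f=np.array([-.904,.427]); 
if len(w): print(len(w),w.min(0),w.max(0)); print('lid behind axis vs z', np.c_[-(w[:,:2]-[.567,.0675])@f,w[:,2]][::max(1,len(w)//12)].round(3))
b=cv2.imread('pics/side7.png')[130:290,220:420]; a=cv2.imread('pics/wrist7.png')
cv2.imwrite('pics/c7.png',cv2.hconcat([cv2.resize(a,(400,320)),cv2.resize(b,(400,320))]))
E
```

```text
[0.55507043 0.07364477 0.34562383] [-1.25125653 -0.06814786 -0.63544061]
[0.5539884  0.07367185 0.34349999] [-0.14429581  0.5473324  -0.37919831]
724 [ 0.61064124 -0.02541757  0.15111502] [0.66813112 0.08322918 0.26224213]
lid behind axis vs z [[0.09  0.26 ]
 [0.087 0.253]
 [0.081 0.217]
 [0.087 0.227]
 [0.082 0.208]
 [0.077 0.191]
 [0.082 0.222]
 [0.078 0.207]
 [0.078 0.187]
 [0.075 0.164]
 [0.08  0.185]
 [0.076 0.181]
 [0.073 0.156]]
```

View pics/c7.png

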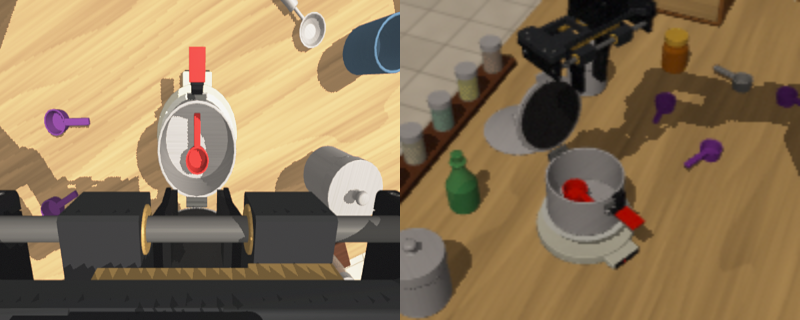

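The wrist crop shows the scoop lying flat in the tin, with its cup at (197,160) and its handle up to (197,115). The lid is still fully open. Next I go over and behind the lid with the fingers shut.

jog_arm --motion '[15, -5, 0, 0, 0, 0, 45, -5, 0, 0, 0, 0, 85, -5, 0, 0, 0, 0, 125, -5, 0, 0, 0, 0, 152, -5, 0, 0, 0, 0, 161, -2, 0, 0, 0, 0, 161, 15, 0, 0, 0, 0, 161, 40, 0, 0, 0, 0, 161, 60, 0, 0, 0, 0, 161, 69, 0, 0, 0, 0, 161, 69, 0, 0, 0, 0]' --gripper 0

```text
time_s: 15.6
position: [0.6985, 0.0055, 0.2726]
tcp_rot: [[0.904, -0.003, 0.427], [-0.427, 0.0, 0.904], [-0.003, -1.0, -0.001]]
force: [-0.2, 0.0, -0.2]
opening: 0.001
```

```bash
python3 - <<'E'
from h import *
for n in ['side','scene','wrist']: p,d,s=cap(n,n+'8'); print(s['position'],s['force'],s['opening'])
b=cv2.imread('pics/side8.png')[130:290,220:420]; a=cv2.imread('pics/wrist8.png');c=cv2.imread('pics/scene8.png')[130:290,220:420]
cv2.imwrite('pics/c8.png',cv2.vconcat([cv2.hconcat([cv2.resize(a,(400,300)),cv2.resize(b,(400,300))]),cv2.hconcat([cv2.resize(c,(400,300)),cv2.resize(b,(400,300))*0])]))
q=(s['position'][:2]-np.array([.567,.0675])); print(q@[.904,-.427],q@[.427,.904])
E
```

```text
[0.69851375 0.00546246 0.27260024] [-0.18018917  0.02930734 -0.19835728] 0.0013468313806541247
[0.69927283 0.00527049 0.27374177] [ 1.0489285  -0.83871721  0.52240142] 0.001518475004689276
[0.69974499 0.00508879 0.27444115] [ 0.30371583 -0.10831393  1.89166825] 0.006256717379878988
0.14665105859990196 0.00026237676935154247
```

View pics/c8.png

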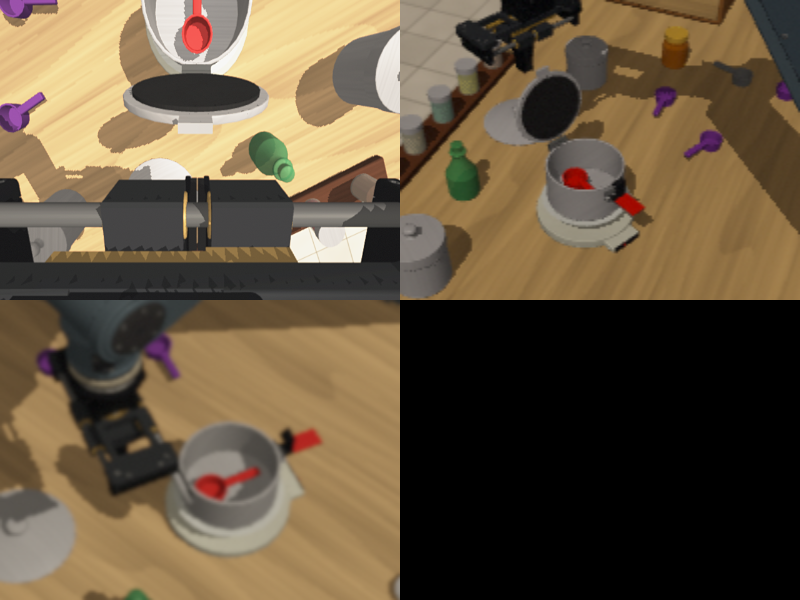

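The fingers (column 197) stand behind the middle of the lid (column 197), and everything else is clear. I'll sweep the lid down on an arc about its hinge, in stages.

jog_arm --motion '[-8, 0, 0, 0, 0, 0, -18, 0, 0, 0, 0, 0, -26, 0, 0, 0, 0, 0, -34, 0, 0, 0, 0, 0, -42, 0, 0, 0, 0, 0, -51, 0, 0, 0, 0, 0, -60, 1, 0, 0, 0, 0, -68, 2, 0, 0, 0, 0, -76, 3, 0, 0, 0, 0, -84, 4, 0, 0, 0, 0, -91, 5, 0, 0, 0, 0]'

```text
time_s: 17.12
position: [0.6169, 0.0441, 0.2687]
tcp_rot: [[0.904, -0.0, 0.427], [-0.427, 0.0, 0.904], [-0.0, -1.0, 0.0]]
force: [1.0, 0.1, 1.8]
opening: 0.002
```

```bash
python3 - <<'E'
from h import *
for n in ['side','wrist']: p,d,s=cap(n,n+'9'); print(s['position'],s['force'],s['opening'])
b=cv2.imread('pics/side9.png')[130:290,220:420]; a=cv2.imread('pics/wrist9.png')
cv2.imwrite('pics/c9.png',cv2.hconcat([cv2.resize(a,(400,300)),cv2.resize(b,(400,300))]))
q=(s['position'][:2]-np.array([.567,.0675])); print(q@[.904,-.427],q@[.427,.904])
E
```

```text
[0.61691724 0.04405417 0.26866721] [0.97799667 0.10205286 1.84429776] 0.002338126436321056
[0.61584467 0.04457193 0.26841937] [-0.56332468  1.11903636  0.70782157] 0.00914647942537703
0.05394586460159521 0.00012970035172842065
```

View pics/c9.png

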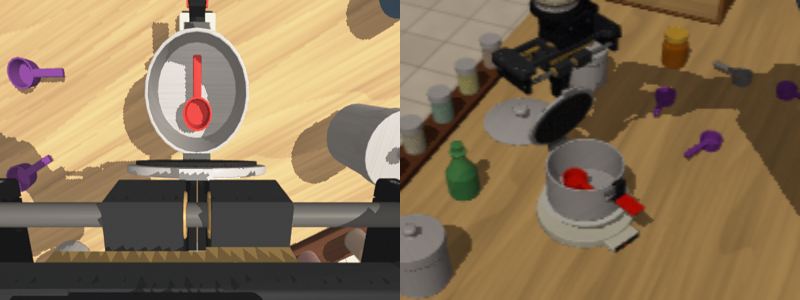

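jog_arm --motion '[-8, 1.5, 0, 0, 0, 0, -15, 4, 0, 0, 0, 0, -22, 7, 0, 0, 0, 0, -29, 10.5, 0, 0, 0, 0, -36, 14.5, 0, 0, 0, 0, -43, 18.6, 0, 0, 0, 0, -48.5, 23, 0, 0, 0, 0, -54, 28, 0, 0, 0, 0, -60, 33.5, 0, 0, 0, 0, -65.7, 39.6, 0, 0, 0, 0, -70, 45, 0, 0, 0, 0, -74, 51, 0, 0, 0, 0, -77, 56, 0, 0, 0, 0, -79.5, 60, 0, 0, 0, 0]'

```text
time_s: 18.98
position: [0.5453, 0.0777, 0.2084]
tcp_rot: [[0.904, -0.0, 0.427], [-0.427, -0.0, 0.904], [-0.0, -1.0, -0.0]]
force: [1.2, 0.8, 0.9]
opening: 0.005
```

```bash
python3 - <<'E'
from h import *
for n in ['side','wrist']: p,d,s=cap(n,n+'10'); print(s['position'],s['force'],s['opening'])
b=cv2.imread('pics/side10.png')[130:290,220:420]; a=cv2.imread('pics/wrist10.png')
cv2.imwrite('pics/c10.png',cv2.hconcat([cv2.resize(a,(400,300)),cv2.resize(b,(400,300))]))
q=(s['position'][:2]-np.array([.567,.0675])); print(q@[.904,-.427],q@[.427,.904])
E
```

```text
[0.54533616 0.07774814 0.20837283] [1.21797153 0.83767833 0.91892866] 0.0049069290316735474
[0.54472529 0.07783602 0.20792669] [ 0.06002211 -0.60864958  1.73367668] 0.00660641725848192
-0.02454982455680517 -0.00016753675316142497
```

View pics/c10.png

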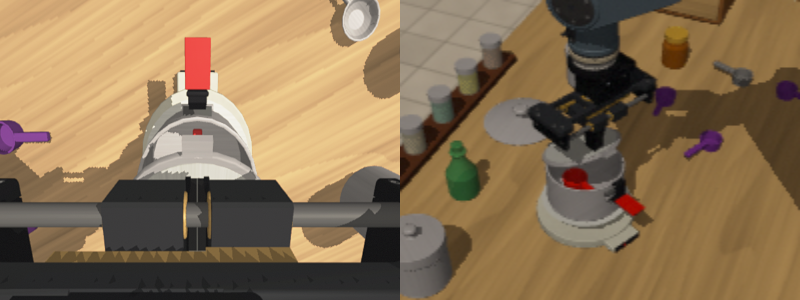

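jog_arm --motion '[-2, 5, 0, 0, 0, 0, -4.5, 10, 0, 0, 0, 0, -6.5, 16, 0, 0, 0, 0, -8.5, 22, 0, 0, 0, 0, -10.5, 28, 0, 0, 0, 0, -12, 33, 0, 0, 0, 0, -13.5, 37, 0, 0, 0, 0, -14.5, 41, 0, 0, 0, 0, -15, 44, 0, 0, 0, 0]'

```text
time_s: 20.2
position: [0.5333, 0.0836, 0.1653]
tcp_rot: [[0.904, 0.003, 0.427], [-0.427, -0.001, 0.904], [0.003, -1.0, 0.0]]
force: [1.6, -2.4, 5.9]
opening: 0.005
```

jog_arm --motion '[0, 1, 0, 0, 0, 0, 0, 2, 0, 0, 0, 0, 0, 3, 0, 0, 0, 0, 0, 4, 0, 0, 0, 0]'

```text
time_s: 20.7
position: [0.5333, 0.0836, 0.1619]
tcp_rot: [[0.904, 0.003, 0.427], [-0.427, -0.001, 0.904], [0.003, -1.0, 0.001]]
force: [0.8, -1.9, 8.3]
opening: 0.006
```

jog_arm --motion '[0, 1, 0, 0, 0, 0, 0, 2, 0, 0, 0, 0, 0, 3, 0, 0, 0, 0, 0, 4, 0, 0, 0, 0]'

```text
time_s: 21.2
position: [0.5331, 0.0837, 0.1582]
tcp_rot: [[0.904, 0.003, 0.427], [-0.427, -0.001, 0.904], [0.003, -1.0, 0.001]]
force: [0.3, -1.1, 9.6]
opening: 0.005
```

The force rose earlier than I expected, so I'll look before pushing on.

```bash
python3 - <<'E'
from h import *
for n in ['scene','side','wrist']: p,d,s=cap(n,n+'11'); print(s['position'],s['force'],s['opening'])
b=cv2.imread('pics/side11.png')[160:280,260:420]; a=cv2.imread('pics/wrist11.png');c=cv2.imread('pics/scene11.png')[160:280,260:420]
cv2.imwrite('pics/c11.png',cv2.vconcat([cv2.hconcat([cv2.resize(c,(400,300)),cv2.resize(b,(400,300))]),cv2.resize(a[0:225,100:500],(800,300))]))
q=(s['position'][:2]-np.array([.567,.0675])); print(q@[.904,-.427],q@[.427,.904])
K,T,_=pose('wrist',s); W=cloud(d,K,T); f=np.array([-.904,.427])
pad=((W[...,0]-.46)**2+(W[...,1]-.117)**2<.012**2)&(W[...,2]>.07); print('pad z',np.nanmedian(W[pad][:,2]))
E
```

```text
[0.53310188 0.0836872  0.15817653] [ 0.25960974 -1.09785462  9.58819399] 0.004927882056496649
[0.53305938 0.08368951 0.15806765] [ 0.56425065 -2.19663464  9.26052521] 0.003940834420767083
[0.53306659 0.08370387 0.15813886] [ 0.63247984 -1.87816905  9.9347694 ] 0.005168486500843674
-0.0375948539638191 0.0001587322171753714
pad z 0.10231620079226772
```

View pics/c11.png

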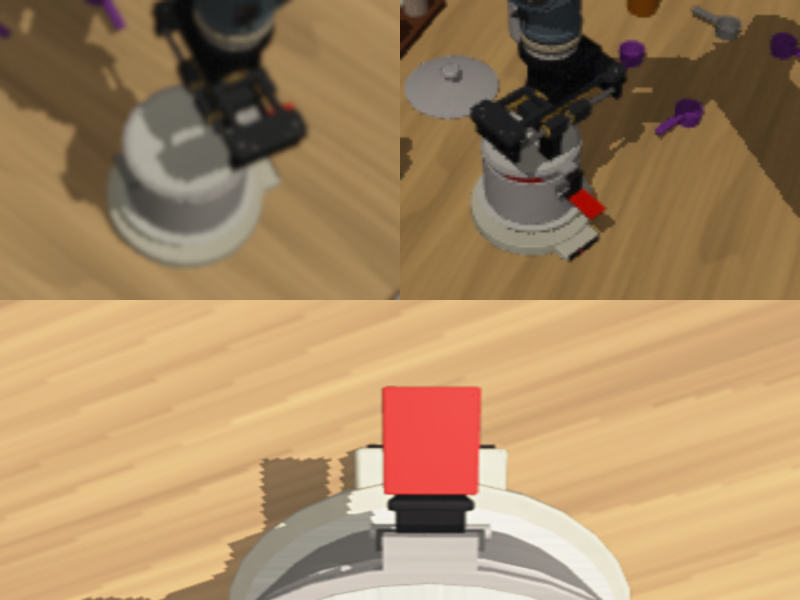

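The wrist crop shows the lid's tongue sitting on the black hook at (430,515), with the tin sunk about 14 mm. The force is the hook resisting, as expected. The red strip in the side crop at (525,180) is the scoop's cup seen through the gap that is left. I'll press on slowly.

jog_arm --motion '[0, 1, 0, 0, 0, 0, 0, 2, 0, 0, 0, 0, 0, 3, 0, 0, 0, 0]'

```text
time_s: 21.72
position: [0.533, 0.0837, 0.1554]
tcp_rot: [[0.904, 0.003, 0.427], [-0.427, -0.001, 0.904], [0.003, -1.0, 0.001]]
force: [-0.6, -2.3, 11.8]
opening: 0.001
```

jog_arm --motion '[0, 1, 0, 0, 0, 0, 0, 2, 0, 0, 0, 0, 0, 3, 0, 0, 0, 0]'

```text
time_s: 22.1
position: [0.5329, 0.0838, 0.1527]
tcp_rot: [[0.904, 0.003, 0.427], [-0.427, -0.001, 0.904], [0.003, -1.0, 0.001]]
force: [-1.6, -2.5, 14.1]
opening: 0.005
```

jog_arm --motion '[0, 1, 0, 0, 0, 0, 0, 2, 0, 0, 0, 0, 0, 3, 0, 0, 0, 0]'

```text
time_s: 22.48
position: [0.5324, 0.084, 0.1493]
tcp_rot: [[0.904, 0.002, 0.427], [-0.427, -0.0, 0.904], [0.002, -1.0, 0.001]]
force: [1.1, 0.4, 0.4]
opening: 0.008
```

The hook gave way: the force dropped from 14 N to about 0. I'll go on to about 17 N.

jog_arm --motion '[0, 1, 0, 0, 0, 0, 0, 2, 0, 0, 0, 0, 0, 3, 0, 0, 0, 0, 0, 4, 0, 0, 0, 0]'

```text
time_s: 22.98
position: [0.5323, 0.0841, 0.1451]
tcp_rot: [[0.904, 0.001, 0.427], [-0.427, -0.0, 0.904], [0.001, -1.0, 0.0]]
force: [-0.9, -1.0, 11.6]
opening: 0.003
```

jog_arm --motion '[0, 1, 0, 0, 0, 0, 0, 2, 0, 0, 0, 0, 0, 3, 0, 0, 0, 0, 0, 4, 0, 0, 0, 0]'

```text
time_s: 23.48
position: [0.5323, 0.0841, 0.1416]
tcp_rot: [[0.904, 0.002, 0.427], [-0.427, -0.0, 0.904], [0.002, -1.0, 0.001]]
force: [-2.6, -1.9, 14.9]
opening: 0.008
```

jog_arm --motion '[0, 1, 0, 0, 0, 0, 0, 2, 0, 0, 0, 0, 0, 3, 0, 0, 0, 0]'

```text
time_s: 23.85
position: [0.5323, 0.0841, 0.1389]
tcp_rot: [[0.904, 0.002, 0.427], [-0.427, -0.0, 0.904], [0.002, -1.0, 0.001]]
force: [-3.3, -0.6, 17.8]
opening: 0.001
```

17.8 N with the lid on its stop. I'll ease off gently and look.

jog_arm --motion '[0, -3, 0, 0, 0, 0, 0, -7, 0, 0, 0, 0, 0, -12, 0, 0, 0, 0, 0, -17, 0, 0, 0, 0, 0, -22, 0, 0, 0, 0, 0, -30, 0, 0, 0, 0, 0, -60, 0, 0, 0, 0, 0, -110, 0, 0, 0, 0, 0, -160, 0, 0, 0, 0, -10, -190, 0, 0, 0, 0, -40, -200, 0, 0, 0, 0, -80, -200, 0, 0, 0, 0, -110, -200, 0, 0, 0, 0, -120, -200, 0, 0, 0, 0, -120, -200, 0, 0, 0, 0, -120, -200, 0, 0, 0, 0]'

```text
time_s: 25.85
position: [0.4247, 0.135, 0.3368]
tcp_rot: [[0.904, 0.001, 0.428], [-0.428, -0.0, 0.904], [0.001, -1.0, 0.0]]
force: [0.2, -0.0, -0.1]
opening: 0.004
```

```bash
python3 - <<'E'
from h import *
for n in ['scene','side']:
    p,d,s=cap(n,n+'12'); K,T,_=pose(n); W=cloud(d,K,T)
    m=(np.hypot(W[...,0]-.567,W[...,1]-.0675)<.055)&(W[...,2]>.1); w=W[m]; w=w[np.abs(w[:,2]-np.median(w[:,2]))<.01]
    A=np.c_[(w[:,:2]-[.567,.0675])@np.array([[.904,.427],[-.427,.904]]),np.ones(len(w))]; print(n,len(w),'lid plane',np.linalg.lstsq(A,w[:,2],rcond=None)[0].round(4))
    z0=np.load(f'pics/{n}0.npz');W0=cloud(z0['d'],K,T);m0=(np.hypot(W0[...,0]-.567,W0[...,1]-.0675)<.055)&(W0[...,2]>.1);w=W0[m0];w=w[np.abs(w[:,2]-np.median(w[:,2]))<.01];A=np.c_[(w[:,:2]-[.567,.0675])@np.array([[.904,.427],[-.427,.904]]),np.ones(len(w))];print(' start',np.linalg.lstsq(A,w[:,2],rcond=None)[0].round(4))
    pp=(np.hypot(W[...,0]-.463,W[...,1]-.117)<.012)&(W[...,2]>.08);print(' pad z',np.nanmedian(W[pp][:,2]) if pp.any() else None)
print(s['position'],s['force'],s['time_s'])
c=cv2.imread('pics/scene12.png')[160:280,260:420];b=cv2.imread('pics/side12.png')[160:280,240:400]
cv2.imwrite('pics/c12.png',cv2.hconcat([cv2.resize(c,(400,300)),cv2.resize(b,(400,300))]))
E
```

```text
scene 1299 lid plane [-0.0028 -0.0015  0.137 ]
 start [-0.0058 -0.0012  0.1374]
 pad z 0.5800580357765341
side 634 lid plane [-0.0027 -0.001   0.1385]
 start [-0.005  -0.0013  0.1388]
 pad z 0.11647116792814194
[0.42465777 0.13497034 0.33671351] [-0.24951817  0.35506739  0.73160866] 25.9
```

View pics/c12.png

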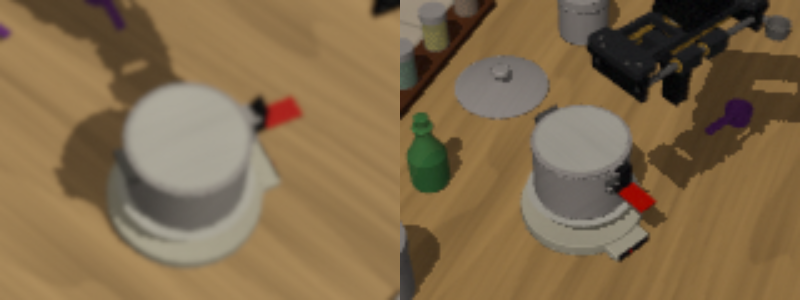

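View pics/scene12.png

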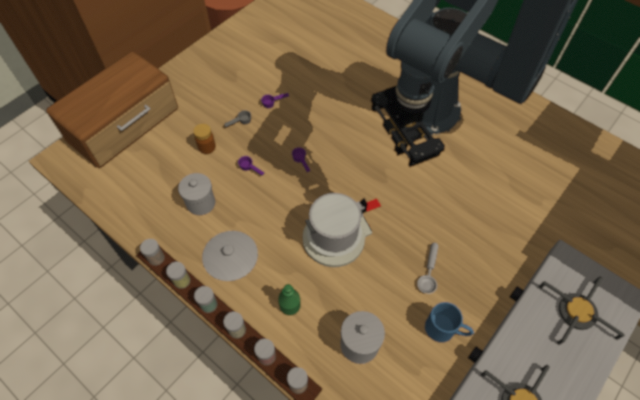

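The lid is shut and flat: its plane matches the start within 0.003 rad and 0.4 mm. The latch pad is back at z = 0.116, as at the start. All bystanders are at their original pixels, and the robot is clear of everything.

```bash
python3 -c "
from rig import bot
print(bot.hand_in())"
```

```text
the job is handed in; nothing more can be done
None
```

I finished the job and handed it in at about 26 s; the hand-in itself reports no verdict.

- **Latch:** I pressed the red thumb latch with closed fingertips at about 9 N, and the lid sprang fully open.
- **Scoop:** I put the red scoop in the tin and let go of it. A wrist picture afterwards showed it lying flat inside, with the lid still open.
- **Lid:** I swept the lid down from behind. At about 14 N the hook gave way and the force dropped to almost zero. I then pushed on to 17.8 N against the stop; the highest reading was well below the 25 N limit.

**Last checks before handing in:**
- The lid lies flat, within 0.003 rad and 0.4 mm of its starting measurement.
- The latch pad is back at z ≈ 0.116 m, as at the start.
- The bystanders look unmoved in the scene view, and the robot touches nothing.

**One bad reading:** the scene camera's pad height (0.58 m) was wrong, probably because its samples fell on the arm. I used the side camera's value instead.

**Hook force:** it began rising earlier than I expected while closing. I stopped and looked, saw it was only the tongue sitting on the hook, and carried on.

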